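Cull the short drive pin and hold the mixer's access panel shut

TASK

Finish servicing the paint mixer's drive: first take the one short, snapped drive pin out of the carrier and leave it in the scrap tray, keeping the three full-length pins standing in their holes and the other things on the bench where they are. Then turn the quarter-turn fastener on the drive case until its slot lines up with the two notches on the frame, and press the access panel down flush with the frame. Finish while still holding the panel pressed down, as it springs up if you let go.

Things in the scene. Friction and masses are not known exactly. Their poses are not given: they have to be found in the camera images.
- carrier: Fixed grey plastic pin carrier block, 60 (its x) x 170 (its y) x 28 mm tall, standing on the bench. Origin: centre of its underside; z up. Four 18 mm holes, 16 mm deep (floors 12 mm above the bench), in one row along its y axis, 44 mm apart (y = -66, -22, 22, 66 mm). Each holds one pin upright.
- tray: Fixed open steel scrap tray, outside 160 (its x) x 130 (its y) x 40 mm tall, walls 4 mm, floor about 4 mm. Origin: centre of its underside; z up.
- case: Fixed grey mixer drive case, 200 (its x) x 220 (its y) x 85 mm tall, motor stub at its +x end. Origin: centre of its underside; z up. Its flat top, 85 mm above the bench, is the frame round the access panel. On it, at case y = +-90 mm, two pairs of 5 mm high steel lugs each leave a 5 mm notch on the case's y axis: the slot is to point at both notches.
- panel (a joint): Aluminium access panel, 120 (case x) x 140 (case y) x 6 mm, mid case top, sliding straight up and down on a sprung seal. In m: 0 = sprung up, its face 8 mm proud of the frame (93 mm above the bench); 0.008 = flush, its stop. About 5 N starts it, 11 N keeps it flush; let go, it springs up. A cross-bar under the fastener stops it after 2 mm unless the slot is aligned (to about 0.15 rad).
- fastener (a joint): Quarter-turn fastener at the middle of the panel, turning about the vertical; it rides on the panel. Value in rad, positive anticlockwise from above, limits -0.6 to 1.57: the angle from the case's y axis to the slot; 0 = slot aligned with the notches. Stiff to turn (about 0.06 Nm) and stays where it is left.
- fastener_top (a point): On the fastener's axis, at the top of its head: a steel disc 42 mm dia, 4 mm thick, on the panel's face, with two parallel upright ribs 44 mm long, each 5 mm wide, and a 5 mm slot between them (15 mm over both; pinch them across). The rib tops, this point's height, are 26 mm above the panel's face, 22 mm above the disc. Its y axis runs along the slot.
- pin_a: Full-length steel drive pin, 16 mm dia, 76 mm long, standing in a carrier hole, its top 88 mm above the bench. Origin: centre of its foot; z along the pin to its top.
- pin_b: Full-length steel drive pin, 16 mm dia, 76 mm long, standing in a carrier hole, its top 88 mm above the bench. Origin: centre of its foot; z along the pin to its top.
- pin_c: Full-length steel drive pin, 16 mm dia, 76 mm long, standing in a carrier hole, its top 88 mm above the bench. Origin: centre of its foot; z along the pin to its top.
- pin_d: The short (snapped) steel drive pin, 16 mm dia, 52 mm long, about 0.08 kg, standing in one of the four holes (which one varies), its top 64 mm above the bench. Origin: centre of its foot; z along the pin to its top.
- tin: Bystander, not to be disturbed: closed paint tin, 90 dia x 110 tall (mm). Origin at its underside.
- cup: Bystander, not to be disturbed: small white open mixing cup, 64 dia x 50 tall (mm). Origin at its underside.
- spatula: Bystander, not to be disturbed: spatula 200 long, lying flat (mm). Origin at its underside.
- brush: Bystander, not to be disturbed: brush 180 long, lying flat (mm). Origin at its underside.
- weight: Bystander, not to be disturbed: brass check weight with a knob, 44 dia x 55 tall (mm). Origin at its underside.
- collar: Bystander, not to be disturbed: dark steel shaft collar lying flat, 52 dia x 16 tall (mm). Origin at its underside.
- jar: Bystander, not to be disturbed: white jar with black lid, 64 dia x 90 tall (mm). Origin at its underside.

How it is judged:
On the way, in this order (a step that is already met when the one before it is completed fails the run):
1. the short pin lies released in the scrap tray (x of pin_d in the frame of tray between -0.08 and 0.08 m and y of pin_d in the frame of tray between -0.065 and 0.065 m and height (world z) of pin_d below 0.05 m and contact force between the fingers and pin_d below 0.1 N and linear speed of pin_d below 0.05 m/s), for 0.2 s.
2. the fastener's slot is aligned with the notches (value of joint fastener between -0.2 and 0.2 rad), for 0.2 s.
At the end, for the whole second after the job is handed in: Short pin at rest in the tray; full pins standing in the holes they began in (within 20 mm, tilt under 0.3 rad); slot within 0.2 rad of the notches; panel pressed at least 6.2 of its 8 mm; fingers still press the panel or its fastener with over 4 N (all of step 1 and all of step 2 and height (world z) of each of pin_a, pin_b, pin_c below 0.02 m and angle between each of pin_a, pin_b, pin_c's own z axis and vertical below 0.3 rad and distance of each of pin_a, pin_b, pin_c from where it was at the start of the episode below 0.02 m and value of joint panel above 0.0062 m and contact force between the fingers and panel above 4 N); the arm keeps its last pose, push and grip.
It fails at once if a bystander on the bench is pushed away (over 50 mm) or knocked over (distance of any of tin, cup, spatula, brush, weight, collar, jar from where it was at the start of the episode above 0.05 m or angle between any of tin, cup, weight, collar, jar's own z axis and vertical above 0.6 rad).
It fails at once if a full-length pin is pulled out of its hole (distance of any of pin_a, pin_b, pin_c from where it was at the start of the episode above 0.025 m).
It also fails if it takes over 48 s, if anything falls off the work surface, if the arm or the gripper's body presses on something with over 40 N, if the wrist force passes 120 N, or if a joint passes its speed limit or range.

ROBOT

A 6-joint arm with a two-finger parallel gripper is mounted at the origin on the work surface. World frame = base frame: x ahead of the robot, y to its left, z up, the work surface at z = 0. Lengths are in m, angles in rad, forces in N, time in s.
With the tool pointing down it reaches from about 0.275 to 0.85 m from the base axis. Payload 5.2 kg.
Tool frame: the origin (TCP) lies at the very end of the fingers, on their centre line; the grasp point (between the pads) lies 19 mm behind it; z points along the fingers, y is the line along which they close (so a half turn about z gives the same grasp; the last joint's range is limited). The gripper opens to 85 mm and grips with 20 to 120 N. Pads are 22 mm wide; open, the fingers measure 114 mm over their backs; the gripper's body (76 mm by 85 mm) begins 54 mm behind the grasp point. The pads swing forward as they close: fully open they stand 13 mm farther back than shut.
Start: joints at [-1.347, 0.259, 1.535, -0, 1.348, -0.203], TCP at [0.228, -0.501, 0.231] pointing down, gripper open.
Joint ranges: [-3.14, 3.14], [-0.91, 2.08], [0.19, 2.58], [-1.22, 4.36], [0.22, 2.71], [-3.12, 3.12]. Speed limits (rad/s): [2.57, 2.57, 3.14, 3.14, 3.14, 3.14].

INTERFACE

Orientations are given as a unit quaternion [w, x, y, z].
In Python, from bench import bot, grab_frame, camera_info, ticket gives the robot as it stands.
- The arm moves only by the tool drive_tool, never from a script. Its argument "targets" is a list that holds one entry, the list of rows, each a list of 7 numbers: the shift along the tool's x, y, z each as a share of 200 mm, from -1 to 1, then the turn, a rotation vector about the tool's x, y, z each as a share of pi rad, from -1 to 1, then the opening, from -1 (shut) to 1 (fully open), so that 0 is half open. In form: [[[x, y, z, rx, ry, rz, fingers], ...]]. A call has 1 to 10 rows; each row shifts and turns the commanded pose from where the row before left it, along the tool's axes as they then stand; what a row does not reach is not made up. A row lasts 1/10 s, in which the tool goes at most 50 mm and 8.59 degrees, less where a joint would pass 70% of its speed; a pose out of reach is approached as far as the arm can. A call with a number of a shift or a turn outside -1 to 1 is refused whole. A call with a gripper value outside its range is refused whole. The fingers move at their own pace and stop on an object; "force" is the grip in N (left out, the last holds). Time passes only in rows, so rows that do not move let the fingers close. It gives the time, the measured TCP pose, the force, the opening and the grip force at its end, in the units of the state.
- bot.read_state(): the state, without advancing time (a new reading comes with each control period).
- grab_frame(name): name is "side" or "top"; returns the picture (384x512x3 uint8, blue, green, red); there is no depth.
- camera_info(name): a dict with "camera_matrix" (3x3 intrinsics, pixels), "D" ([k1, k2, p1, p2, k3] as OpenCV has them; the pictures are not rectified), "rvec" (rotation vector, rad) and "tvec" (3), from world to camera coordinates, as OpenCV has them. Camera axes: x right, y down, z forward; pixel columns grow to the right and rows downward; lengths in m; the calibration is good to about 2 mm. A picture is of the moment at which its call begins. camera_info takes no time and is no camera call.
- ticket.sign_off(): hands the job in; it is judged then, once.
The state is a dict: "time": time; "joint_positions": joint angles; "qvel": joint speeds; "effort": joint torques, N m; "ee_pos": TCP position; "tcp_rot": TCP orientation; "wrist_force": force on the tool from outside, world axes, zero at the start; "moment": the same for the moment, N m; "finger_gap": finger opening in m; "grip_force": force on a finger pad.
Only numpy, scipy, OpenCV 4.12 (cv2) and the standard library are available. Lean on these libraries where they do the work, as an engineer would, in place of code of your own. Each camera call takes 0.05 s, during which the arm holds its last target. There are 200 camera calls.

## Working session

There is one attempt and no reset: what is moved stays moved. The work goes in short steps, Python scripts to look and compute and a tool call to move; the robot and the scene stay as the last step left them, time stands still between calls to the robot, and variables do not carry over. Pictures are saved under pics/ and viewed, at most 10 in all, crops included, and the job is handed in when it is done.

Besides the shell and the picture viewer there is one more tool, called after "Request:" as name(argument=value, ...) on one line, values as JSON. drive_tool: Moves the arm, as the interface text tells. Shift numbers are shares of 200 mm and turn numbers shares of pi rad, none past 1 either way. Its arguments: {"type":"object","properties":{"targets":{"type":"array"},"force":{"type":"number"}},"required":["targets"]}

```bash
mkdir -p pics
cat > h.py <<'E'
import numpy as np, cv2
from bench import bot, grab_frame, camera_info, ticket
from scipy.spatial.transform import Rotation as R
def ray(n,px):
    c=camera_info(n);K=np.array(c["camera_matrix"],float);D=np.array(c["D"],float)
    p=cv2.undistortPoints(np.array(px,float).reshape(-1,1,2),K,D).reshape(-1,2)
    M=cv2.Rodrigues(np.array(c["rvec"],float))[0];t=np.array(c["tvec"],float).ravel()
    return -M.T@t,(np.c_[p,np.ones(len(p))]@M)
def onz(n,px,z):
    o,d=ray(n,px); return o+d*((z-o[2])/d[:,2])[:,None]
def proj(n,P):
    c=camera_info(n);return cv2.projectPoints(np.array(P,float).reshape(-1,3),np.array(c["rvec"],float),np.array(c["tvec"],float),np.array(c["camera_matrix"],float),np.array(c["D"],float))[0].reshape(-1,2)
def tool(dw):  # world shift -> tool-axis share of 200mm
    q=bot.read_state()["tcp_rot"];return R.from_quat(q,scalar_first=True).inv().apply(dw)/0.2
E
python3 - <<'E'
from h import *
for n in("top","side"):
    f=grab_frame(n);cv2.imwrite(f"pics/{n}0_raw.png",f);cv2.imwrite(f"pics/{n}0.png",cv2.resize(f,(800,600),interpolation=cv2.INTER_CUBIC))
    print(n,ray(n,[[256,192]]))
s=bot.read_state();print(s["ee_pos"],s["tcp_rot"],s["finger_gap"],s["time"])
E
```

```text
top (array([ 0.35187507, -0.08396471,  1.57989661]), array([[ 0.13289639,  0.01434765, -0.99106201]]))
side (array([-0.14745678,  0.61304483,  0.66427257]), array([[ 0.63237198, -0.59887092, -0.49152363]]))
[ 0.22758374 -0.50018869  0.23056589] [-8.18997907e-04  9.77316593e-01  2.11781977e-01 -5.80219002e-06] 0.08573447964168315 0.1
```

View pics/top0.png

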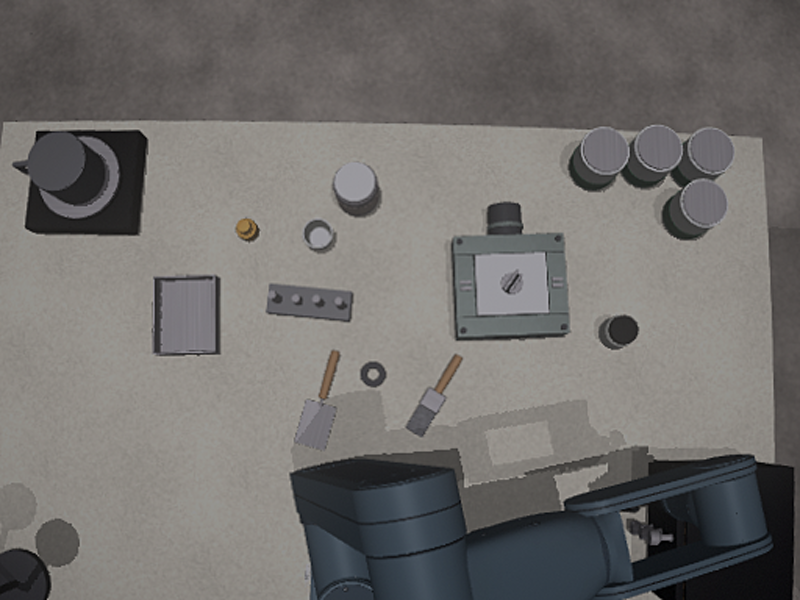

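View pics/side0.png

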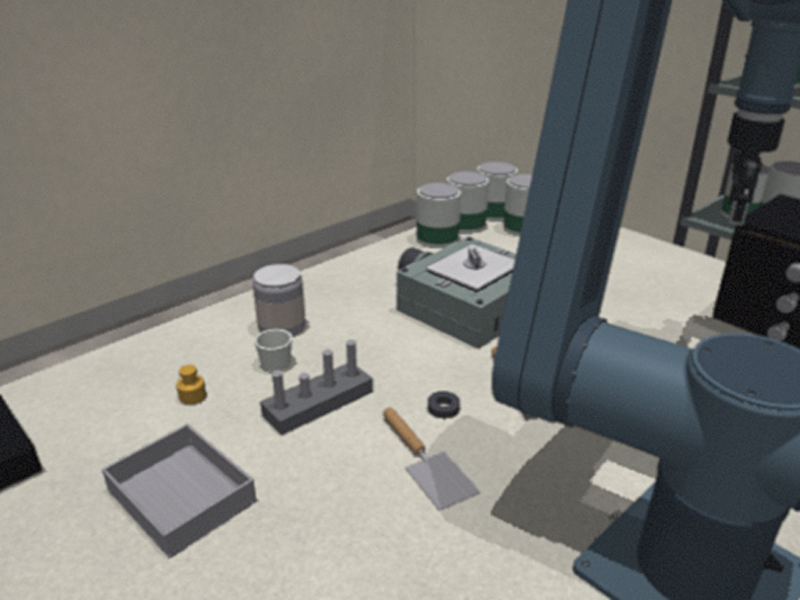

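The top view shows the tray at (187,315), the carrier at (310,302) and the case at (510,286). The short pin is the second from the tray side, at about (296,299) in the top view and (305,378) in the side view. Next I'll zoom in on the carrier and the fastener.

Run:
```python
from h import *
f=cv2.imread("pics/top0_raw.png")
a=cv2.resize(f[172:214,164:234],(560,336),interpolation=cv2.INTER_CUBIC)  # x8
b=cv2.resize(f[145:220,284:368],(672,600),interpolation=cv2.INTER_CUBIC)  # x8
cv2.imwrite("pics/a.png",a);cv2.imwrite("pics/b.png",b)
k=800/512
print("tray",onz("top",np.array([[155,277],[219,276],[219,354],[154,354]])/k,.04))
print("carrier",onz("top",np.array([[268,284],[352,293],[351,321],[267,312]])/k,.028))
print("shortpin side",onz("side",[[305/k,376/k]],.064), "top",onz("top",[[297/k,299/k]],.064))
print("case",onz("top",np.array([[452,235],[563,233],[570,334],[457,340]])/k,.085))
print("fast",onz("top",np.array([[512,282]])/k,.119))
```

```text
tray [[0.59232562 0.44261504 0.04      ]
 [0.59770532 0.30844315 0.04      ]
 [0.43903849 0.29896263 0.04      ]
 [0.43447238 0.43349085 0.04      ]]
carrier [[0.58564367 0.20880363 0.028     ]
 [0.57168071 0.03622878 0.028     ]
 [0.51457496 0.03615566 0.028     ]
 [0.52810542 0.20785188 0.028     ]]
shortpin side [[0.55340063 0.14544729 0.064     ]] top [[0.55164401 0.14236027 0.064     ]]
case [[ 0.68448711 -0.16129364  0.085     ]
 [ 0.69497818 -0.38184277  0.085     ]
 [ 0.49433075 -0.39512281  0.085     ]
 [ 0.47717666 -0.1748327   0.085     ]]
fast [[ 0.58822814 -0.27615327  0.119     ]]
```

View pics/a.png

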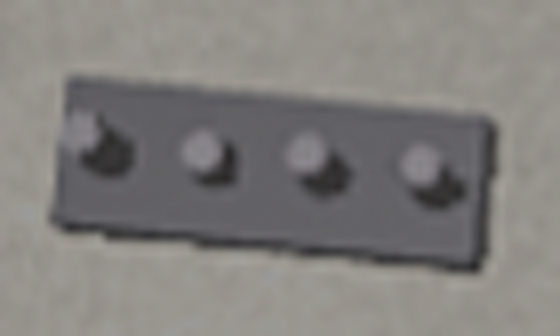

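View pics/b.png

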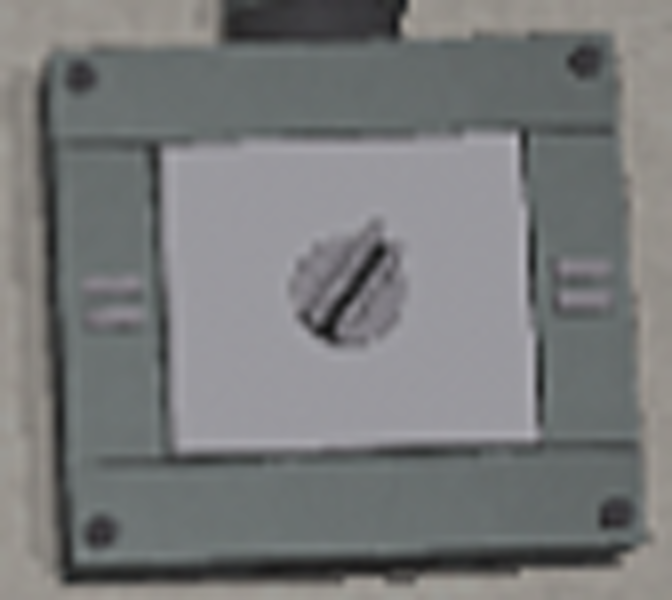

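The short pin is second from the +y end, its top at crop (208,150). The slot runs from about (387,243) to (324,330). The notches are at (115,300) and (585,283).

Run:
```python
from h import *
ca=lambda p:(np.array(p)+.5)/8-.5+[164,172]
cb=lambda p:(np.array(p)+.5)/8-.5+[284,145]
cr=onz("top",ca([[68,78],[492,120],[480,268],[55,222]]),.028);print("carrier c",cr.mean(0),cr)
yv=(cr[0]+cr[3]-cr[1]-cr[2])[:2];yv/=np.linalg.norm(yv);th=np.arctan2(-yv[0],yv[1]);print("yaw",th)
for h in(-66,-22,22,66):print(h,cr.mean(0)[:2]+yv*h/1000)
print("pins", onz("top",ca([[80,130],[303,151],[422,162]]),.088)[:,:2],onz("top",ca([[207,150]]),.064)[:,:2])
n=onz("top",cb([[115,300],[585,283]]),.09);yc=(n[0]-n[1])[:2];print("notch",n,"mid",n.mean(0),"caseyaw",np.arctan2(-yc[0],yc[1]))
pc=onz("top",cb([[163,143],[520,133],[537,440],[175,452]]),.093);print("panel mid",pc.mean(0))
e1=(pc[0]+pc[3]-pc[1]-pc[2])[:2];print("yaw from panel",np.arctan2(-e1[0],e1[1]))
s=onz("top",cb([[387,243],[324,330]]),.110);d=(s[0]-s[1])[:2];print("slot mid",s.mean(0),"len",np.linalg.norm(d),"yaw",np.arctan2(-d[0],d[1]))
print("disc",onz("top",cb([[348,290]]),.097))
# side pin tops
f=cv2.imread("pics/side0_raw.png")
k=800/512
print("side tops",onz("side",np.array([[279,374],[328,352],[351,343]])/k,.088)[:,:2],onz("side",np.array([[305,376]])/k,.064)[:,:2])
print("fast side",onz("side",np.array([[475,254]])/k,.119))
s=bot.read_state();r=R.from_quat(s["tcp_rot"],scalar_first=True);print(r.as_matrix().round(3))
```

```text
carrier c [0.55169357 0.12327476 0.028     ] [[0.587132   0.20713259 0.028     ]
 [0.57472666 0.03703278 0.028     ]
 [0.51567694 0.03960269 0.028     ]
 [0.5292387  0.20933099 0.028     ]]
yaw -0.07626423959546134
-66 [0.54666501 0.0574666 ]
-22 [0.55001739 0.10133871]
22 [0.55336976 0.14521081]
66 [0.55672214 0.18908292]
pins [[0.5580474  0.19018277]
 [0.5522583  0.10408184]
 [0.54925915 0.05843833]] [[0.55486541 0.14451916]]
notch [[ 0.58558206 -0.18916994  0.09      ]
 [ 0.59703989 -0.36917623  0.09      ]] mid [ 0.59131098 -0.27917309  0.09      ] caseyaw 0.06356663048500429
panel mid [ 0.59095295 -0.27819799  0.093     ]
yaw from panel 0.05793128664479455
slot mid [ 0.59006321 -0.27833041  0.11      ] len 0.04120091644690212 yaw -2.1799545183265536
disc [[ 0.59071421 -0.2771721   0.097     ]]
side tops [[0.55507676 0.18888713]
 [0.55175855 0.10137763]
 [0.54716479 0.05971623]] [[0.55340063 0.14544729]]
fast side [[ 0.58524132 -0.27219063  0.119     ]]
[[ 0.91   0.414 -0.   ]
 [ 0.414 -0.91   0.002]
 [ 0.    -0.002 -1.   ]]
```

Request:
drive_tool(targets=[[[0.176,-0.141,0,0,0,0,1],[0.176,-0.141,0,0,0,0,1],[0.176,-0.141,0,0,0,0,1],[0.176,-0.141,0,0,0,0,1],[0.176,-0.141,0,0,0,0,1],[0.176,-0.141,0,0,0,0,1],[0.176,-0.141,0,0,0,0,1],[0.176,-0.141,0,0,0,0,1],[0.176,-0.141,0,0,0,0,1],[0.176,-0.141,0,0,0,0,1]]], force=40)

```text
time: 1.1
ee_pos: [0.4317, -0.0964, 0.2312]
tcp_rot: [-0.0, 0.977, 0.212, -0.0]
wrist_force: [1.3, -1.1, -0.2]
finger_gap: 0.0854
grip_force: 0.0
```

Request:
drive_tool(targets=[[[0.176,-0.141,0,0,0,0,0],[0.176,-0.141,0,0,0,0,0],[0.176,-0.141,0,0,0,0,0],[0.176,-0.141,0,0,0,0,0],[0.176,-0.141,0,0,0,0,0],[0.176,-0.141,0,0,0,0,0],[0,0,0,0,0,-0.042,0],[0,0,0,0,0,-0.042,0],[0,0,0,0,0,-0.042,0],[0,0,0,0,0,-0.042,0]]])

```text
time: 2.1
ee_pos: [0.5532, 0.1435, 0.2306]
tcp_rot: [-0.0, 0.887, 0.462, -0.001]
wrist_force: [0.1, -0.6, 0.4]
finger_gap: 0.0425
grip_force: 0.0
```

Request:
drive_tool(targets=[[[0,0,0,0,0,-0.043,0],[0,0,0,0,0,-0.043,0],[0,0,0,0,0,-0.043,0],[0,0,0,0,0,-0.043,0],[0,0,0,0,0,0,0]]])

```text
time: 2.6
ee_pos: [0.5533, 0.1432, 0.2308]
tcp_rot: [-0.0, 0.733, 0.68, -0.0]
wrist_force: [-0.2, 0.3, 0.3]
finger_gap: 0.0426
grip_force: 0.0
```

```bash
cat >> h.py <<'E'
def rep(goal=None,yaw=None):
    s=bot.read_state();m=R.from_quat(s["tcp_rot"],scalar_first=True).as_matrix();y=np.arctan2(m[1,1],m[0,1])
    print("t",s["time"],"pos",np.round(s["ee_pos"],4),"yawY",round(y,4),"z",m[:,2].round(3),"gap",round(s["finger_gap"],4),"F",np.round(s["wrist_force"],1),"g",s["grip_force"])
    if goal is not None: print("shift shares",tool(np.array(goal)-s["ee_pos"]).round(3))
    if yaw is not None: print("rz share",round(-((yaw-y+np.pi/2)%np.pi-np.pi/2)/np.pi,4))
E
python3 -c "
from h import *
rep([.554,.145,.034],-.076)"
```

```text
t 2.6 pos [0.5533 0.1432 0.2308] yawY -0.0747 z [-0.001 -0.    -1.   ] gap 0.0426 F [-0.2  0.3  0.3] g 0.0
shift shares [0.009 0.004 0.984]
rz share 0.0004
```

Request:
drive_tool(targets=[[[0.009,0.004,0.2,0,0,0,0],[0,0,0.2,0,0,0,0],[0,0,0.15,0,0,0,0],[0,0,0.1,0,0,0,0],[0,0,0,0,0,0,0]]])

```text
time: 3.1
ee_pos: [0.5519, 0.1447, 0.0979]
tcp_rot: [-0.002, 0.735, 0.679, -0.003]
wrist_force: [0.1, -0.1, -0.7]
finger_gap: 0.0425
grip_force: 0.0
```

Run:
```python
from h import *
rep([.554,.145,.034],-.076)
f=grab_frame("side");g=grab_frame("top")
a=cv2.resize(f[180:290,150:260],(600,600),interpolation=cv2.INTER_CUBIC)
cv2.imwrite("pics/c.png",a)
```

```text
t 3.1 pos [0.5519 0.1447 0.0979] yawY -0.0793 z [-0.007 -0.    -1.   ] gap 0.0425 F [ 0.1 -0.1 -0.7] g 0.0
shift shares [0.003 0.013 0.319]
rz share -0.001
```

View pics/c.png

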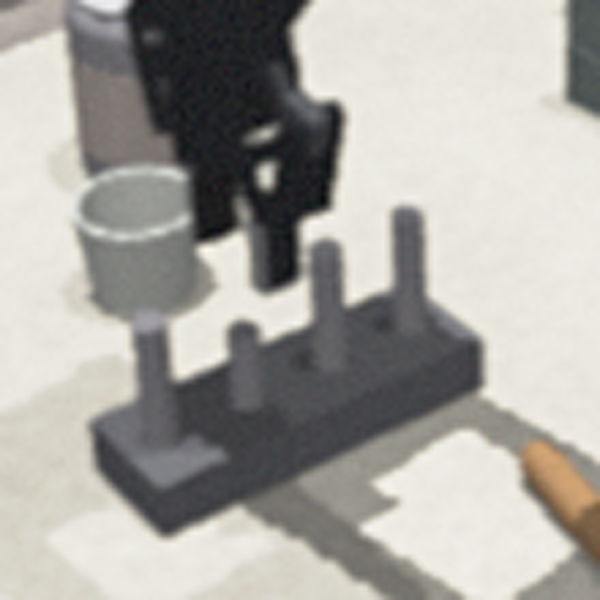

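The fingertips at (215,235) and (275,285) straddle the short pin at (243,325), clear of both neighbouring pins. I can go down.

Request:
drive_tool(targets=[[[0.003,0.008,0.1,0,0,0,0],[0,0,0.1,0,0,0,0],[0,0,0.1,0,0,0,0],[0,0,0,0,0,0,0],[0,0,0,0,0,0,-1],[0,0,0,0,0,0,-1],[0,0,0,0,0,0,-1],[0,0,0,0,0,0,-1],[0,0,0,0,0,0,-1]]])

```text
time: 4.1
ee_pos: [0.5574, 0.1456, 0.0432]
tcp_rot: [0.001, 0.733, 0.68, 0.001]
wrist_force: [-1.3, 0.6, 7.4]
finger_gap: 0.0143
grip_force: 39.0
```

```bash
python3 -c "
from h import *
rep([.554,.145,.16],-.076)"
```

```text
t 4.1 pos [0.5574 0.1456 0.0432] yawY -0.0759 z [ 0.003  0.    -1.   ] gap 0.0143 F [-1.3  0.6  7.4] g 38.9578914642334
shift shares [-0.004 -0.015 -0.584]
rz share 0.0
```

Request:
drive_tool(targets=[[[0,0,-0.05,0,0,0,-1],[0,0,-0.1,0,0,0,-1],[0,0,-0.15,0,0,0,-1],[0,0,-0.15,0,0,0,-1],[0,0,-0.15,0,0,0,-1],[0,0,0,0,0,0,-1]]])

```text
time: 4.7
ee_pos: [0.5591, 0.1457, 0.1668]
tcp_rot: [0.003, 0.733, 0.68, 0.004]
wrist_force: [0.3, 0.4, 0.5]
finger_gap: 0.0145
grip_force: 39.5
```

Run:
```python
from h import *
rep([.515,.371,.16])
f=grab_frame("side")
a=cv2.resize(f[150:290,140:280],(600,600),interpolation=cv2.INTER_CUBIC)
cv2.imwrite("pics/d.png",a)
```

```text
t 4.7 pos [0.5591 0.1457 0.1668] yawY -0.0758 z [ 0.009  0.001 -1.   ] gap 0.0145 F [0.3 0.4 0.5] g 39.530784487724304
shift shares [ 1.107 -0.305  0.033]
```

View pics/d.png

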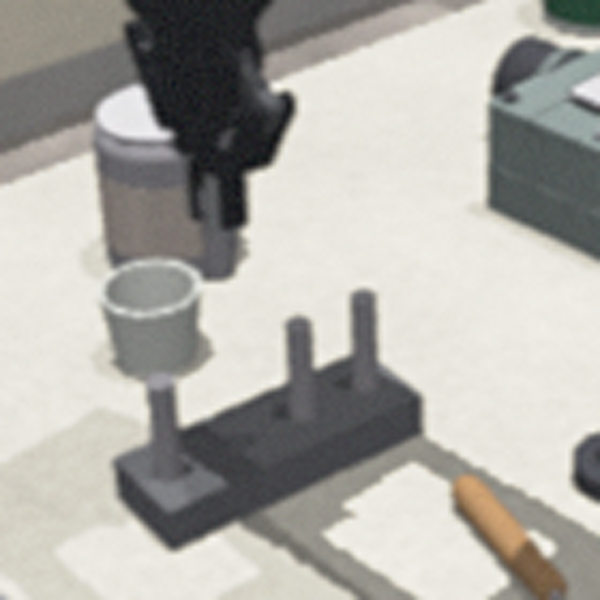

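The short pin is gripped and hangs at (220,260). The three full pins are still standing in the carrier. Next it goes over to the tray.

Request:
drive_tool(targets=[[[0.11,-0.03,0,0,0,0,-1],[0.11,-0.03,0,0,0,0,-1],[0.11,-0.03,0,0,0,0,-1],[0.11,-0.03,0,0,0,0,-1],[0.11,-0.03,0,0,0,0,-1],[0.11,-0.03,0,0,0,0,-1],[0.11,-0.03,0,0,0,0,-1],[0.11,-0.03,0,0,0,0,-1],[0.11,-0.03,0,0,0,0,-1],[0.11,-0.03,0,0,0,0,-1]]])

```text
time: 5.75
ee_pos: [0.5118, 0.3698, 0.1597]
tcp_rot: [-0.0, 0.733, 0.68, -0.001]
wrist_force: [0.0, -0.8, -0.9]
finger_gap: 0.0144
grip_force: 39.5
```

Request:
drive_tool(targets=[[[0,0,0,0,0,0,-1],[0,0,0.15,0,0,0,-1],[0,0,0.15,0,0,0,-1],[0,0,0.15,0,0,0,-1],[0,0,0.1,0,0,0,-1],[0,0,0,0,0,0,-1],[0,0,0,0,0,0,-1]]])

```text
time: 6.45
ee_pos: [0.5128, 0.3686, 0.0508]
tcp_rot: [-0.0, 0.734, 0.68, -0.001]
wrist_force: [-0.0, -0.1, 0.1]
finger_gap: 0.0147
grip_force: 39.5
```

```bash
python3 -c "
from h import *
rep([.515,.371,.044])"
```

```text
t 6.45 pos [0.5128 0.3686 0.0508] yawY -0.0763 z [-0.002 -0.001 -1.   ] gap 0.0147 F [-0.  -0.1  0.1] g 39.47787880897522
shift shares [0.013 0.01  0.034]
```

Request:
drive_tool(targets=[[[0,0,0.05,0,0,0,-1],[0,0,0,0,0,0,-1],[0,0,0,0,0,0,0.1],[0,0,0,0,0,0,0.1],[0,0,0,0,0,0,0.1],[0,0,-0.1,0,0,0,0.1],[0,0,-0.2,0,0,0,0.1],[0,0,-0.2,0,0,0,0.1],[0,0,-0.2,0,0,0,0.1],[0,0,-0.2,0,0,0,0.1]]])

```text
time: 7.45
ee_pos: [0.5128, 0.3693, 0.2234]
tcp_rot: [0.0, 0.733, 0.68, 0.0]
wrist_force: [0.8, 0.8, -1.0]
finger_gap: 0.0468
grip_force: 0.0
```

Run:
```python
from h import *
rep([.5905,-.278,.22],-.61)
f=grab_frame("side")
a=cv2.resize(f[210:360,40:290],(800,480),interpolation=cv2.INTER_CUBIC)
cv2.imwrite("pics/e.png",a)
```

```text
t 7.45 pos [0.5128 0.3693 0.2234] yawY -0.0757 z [ 0.001  0.    -1.   ] gap 0.0468 F [ 0.8  0.8 -1. ] g 0.0
shift shares [-3.198  0.632  0.016]
rz share 0.1701
```

View pics/e.png

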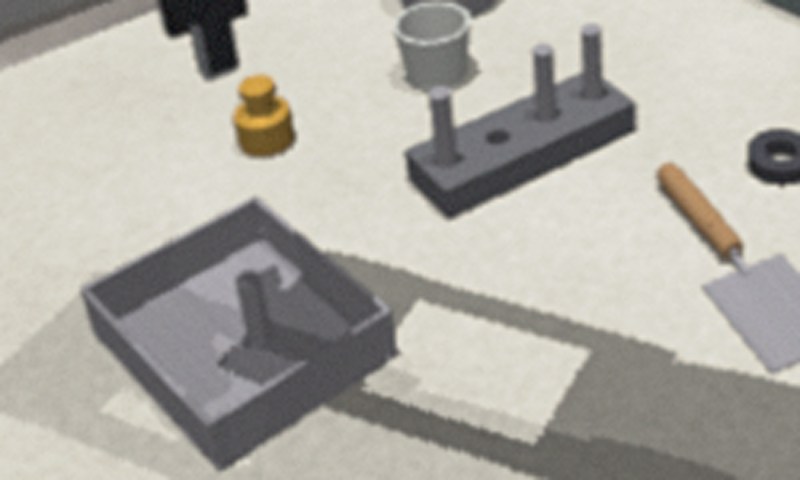

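The short pin stands in the tray at (255,310), and the other three pins are still in place. Now the arm goes to the fastener.

Request:
drive_tool(targets=[[[-0.2,0.04,0,0,0,0,0],[-0.2,0.04,0,0,0,0,0],[-0.2,0.04,0,0,0,0,0],[-0.2,0.04,0,0,0,0,0],[-0.2,0.04,0,0,0,0,0],[-0.2,0.04,0,0,0,0,0],[-0.2,0.04,0,0,0,0,0],[-0.2,0.04,0,0,0,0,0],[-0.2,0.04,0,0,0,0,0],[-0.2,0.04,0,0,0,0,0]]])

```text
time: 8.5
ee_pos: [0.5625, -0.0372, 0.2217]
tcp_rot: [0.0, 0.733, 0.68, 0.0]
wrist_force: [0.2, 0.3, -0.7]
finger_gap: 0.0427
grip_force: 0.0
```

Request:
drive_tool(targets=[[[-0.2,0.04,0,0,0,0,0],[-0.2,0.04,0,0,0,0,0],[-0.2,0.04,0,0,0,0,0],[-0.2,0.04,0,0,0,0,0],[-0.2,0.04,0,0,0,0,0],[-0.2,0.04,0,0,0,0,0],[0,0,0,0,0,0.042,0],[0,0,0,0,0,0.042,0],[0,0,0,0,0,0.042,0],[0,0,0,0,0,0.042,0]]])

```text
time: 9.5
ee_pos: [0.5921, -0.2788, 0.2213]
tcp_rot: [0.0, 0.887, 0.462, 0.0]
wrist_force: [-0.2, 0.1, -0.1]
finger_gap: 0.0426
grip_force: 0.0
```

Request:
drive_tool(targets=[[[0,0,0.1,0,0,0,0],[0,0,0,0,0,0,0],[0,0,0,0,0,0,0]]])

```text
time: 9.8
ee_pos: [0.5919, -0.2783, 0.2011]
tcp_rot: [-0.0, 0.885, 0.465, -0.0]
wrist_force: [0.4, -0.4, -0.0]
finger_gap: 0.0429
grip_force: 0.0
```

Run:
```python
from h import *
rep([.5905,-.278,.105],-.61)
f=grab_frame("side");g=grab_frame("top")
a=cv2.resize(f[110:230,240:360],(600,600),interpolation=cv2.INTER_CUBIC)
cv2.imwrite("pics/f.png",a)
```

```text
t 9.8 pos [ 0.5919 -0.2783  0.2011] yawY -0.6032 z [-0.001  0.001 -1.   ] gap 0.0429 F [ 0.4 -0.4 -0. ] g 0.0
shift shares [-0.003 -0.006  0.481]
rz share 0.0022
```

View pics/f.png

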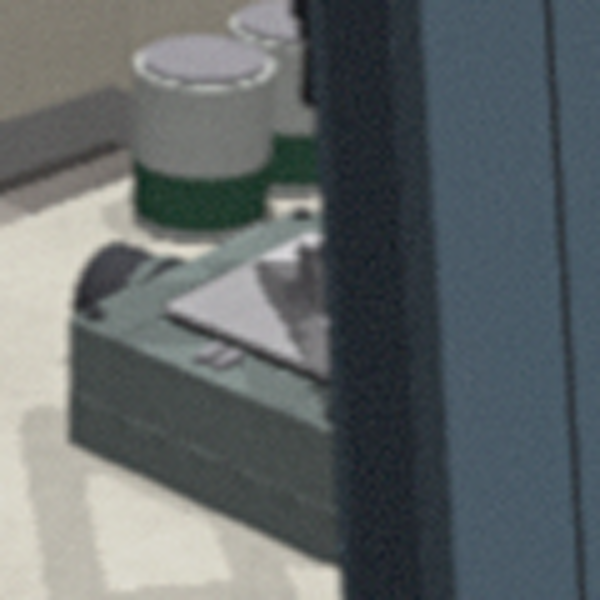

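The arm blocks the side view of the fastener, and only the panel corner at (170,310) shows. I'll go down on the measured centre and rely on force and gap feedback.

Request:
drive_tool(targets=[[[0,-0.006,0.15,0,0,0.002,0],[0,0,0.15,0,0,0,0],[0,0,0.1,0,0,0,0],[0,0,0.08,0,0,0,0],[0,0,0,0,0,0,0],[0,0,0,0,0,0,0]]], force=30)

```text
time: 10.5
ee_pos: [0.592, -0.2782, 0.1087]
tcp_rot: [0.002, 0.887, 0.462, 0.001]
wrist_force: [-4.5, 2.3, 10.6]
finger_gap: 0.0426
grip_force: 25.6
```

Request:
drive_tool(targets=[[[0,0,0,0,0,0,-0.5],[0,0,0,0,0,0,-1],[0,0,0,0,0,0,-1],[0,0,0,0,0,0,-1],[0,0,0,0,0,0,-1]]])

```text
time: 11.0
ee_pos: [0.592, -0.2782, 0.1087]
tcp_rot: [0.002, 0.887, 0.462, 0.001]
wrist_force: [-4.3, 3.2, 11.5]
finger_gap: 0.0422
grip_force: 28.8
```

```bash
python3 -c "
from h import *
rep([.5905,-.278,.103],-1.51);print(bot.read_state()['moment'])"
```

```text
t 11.0 pos [ 0.592  -0.2782  0.1087] yawY -0.6093 z [ 0.003 -0.002 -1.   ] gap 0.0422 F [-4.3  3.2 11.5] g 28.782190829515457
shift shares [-0.003 -0.007  0.028]
rz share 0.2867
[0.37037574 0.51012331 0.02539659]
```

The grip reads a 42 mm gap, so the fingers are across the rib ends. I confused the slot heading with the pinch heading by 90°. I'll open, lift, turn a quarter and re-grip.

Request:
drive_tool(targets=[[[0,0,0,0,0,0,0.6],[0,0,0,0,0,0,0.6],[0,0,-0.1,0,0,0,0.6],[0,0,-0.15,0,0,0,0.6],[0,0,-0.05,0,0,0,0.2],[0,0,0,0,0,-0.04,0],[0,0,0,0,0,-0.04,0],[0,0,0,0,0,-0.04,0],[0,0,0,0,0,-0.04,0],[0,0,0,0,0,-0.04,0]]])

```text
time: 12.0
ee_pos: [0.591, -0.2778, 0.1646]
tcp_rot: [-0.0, 0.699, 0.715, -0.0]
wrist_force: [0.1, -0.4, -0.1]
finger_gap: 0.0425
grip_force: 0.0
```

Request:
drive_tool(targets=[[[0,0,0,0,0,-0.04,0],[0,0,0,0,0,-0.04,0],[0,0,0,0,0,-0.04,0],[0,0,0,0,0,-0.04,0],[0,0,0,0,0,-0.04,0],[0,0,0,0,0,-0.04,0],[0,0,0,0,0,-0.04,0],[0,0,0,0,0,-0.02,0],[0,0,0,0,0,0,0],[0,0,0,0,0,0,0]]])

```text
time: 13.0
ee_pos: [0.5911, -0.2778, 0.1648]
tcp_rot: [-0.0, 0.301, 0.954, 0.0]
wrist_force: [-0.2, -0.2, 0.1]
finger_gap: 0.0425
grip_force: 0.0
```

Run:
```python
from h import *
rep([.5905,-.278,.103],.96)
g=grab_frame("top");cv2.imwrite("pics/g.png",cv2.resize(g[135:235,260:380],(720,600),interpolation=cv2.INTER_CUBIC))
```

```text
t 13.0 pos [ 0.5911 -0.2778  0.1648] yawY 0.959 z [-0.  0. -1.] gap 0.0425 F [-0.2 -0.2  0.1] g 0.0
shift shares [ 0.002 -0.002  0.309]
rz share -0.0003
```

View pics/g.png

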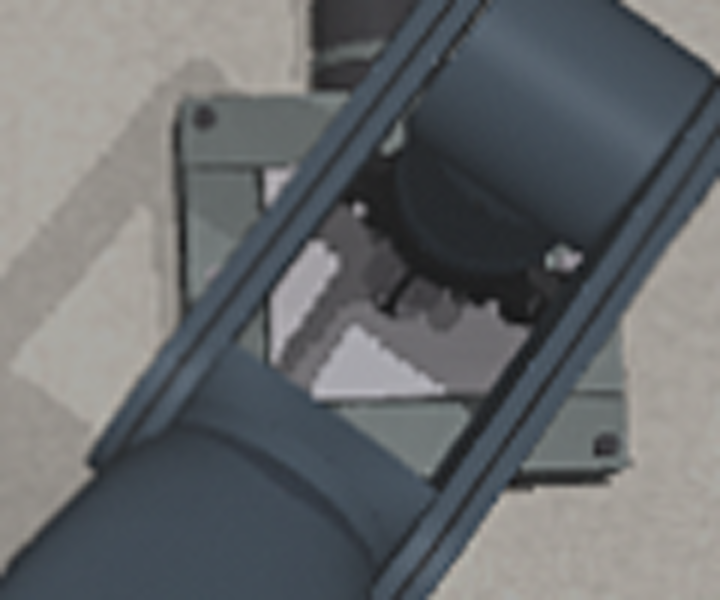

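The slot's lower end shows at (390,302), still on the old heading, and the fingers now sit across it. I'll descend and pinch.

Request:
drive_tool(targets=[[[0,0,0.1,0,0,0,0],[0,0,0.1,0,0,0,0],[0,0,0.1,0,0,0,0],[0,0,0,0,0,0,0],[0,0,0,0,0,0,-0.5],[0,0,0,0,0,0,-1],[0,0,0,0,0,0,-1],[0,0,0,0,0,0,-1],[0,0,0,0,0,0,-1],[0,0,0,0,0,0,-1]]], force=50)

```text
time: 14.05
ee_pos: [0.5919, -0.2783, 0.1062]
tcp_rot: [0.001, 0.3, 0.954, -0.0]
wrist_force: [2.2, 0.8, 3.0]
finger_gap: 0.0137
grip_force: 51.3
```

```bash
python3 -c "
from h import *
rep([.5905,-.278,.103],.06);print(bot.read_state()['moment'])"
```

```text
t 14.05 pos [ 0.5919 -0.2783  0.1062] yawY 0.9608 z [ 0.002 -0.001 -1.   ] gap 0.0137 F [2.2 0.8 3. ] g 51.34417533874512
shift shares [ 0.007 -0.003  0.016]
rz share 0.2867
[-0.03728347 -0.29900238  0.06754952]
```

Request:
drive_tool(targets=[[[0,0,0,0,0,0.036,-1],[0,0,0,0,0,0.036,-1],[0,0,0,0,0,0.036,-1],[0,0,0,0,0,0.036,-1],[0,0,0,0,0,0.036,-1],[0,0,0,0,0,0.036,-1],[0,0,0,0,0,0.036,-1],[0,0,0,0,0,0.035,-1],[0,0,0,0,0,0,-1],[0,0,0,0,0,0,-1]]])

```text
time: 15.05
ee_pos: [0.5918, -0.2783, 0.1058]
tcp_rot: [0.001, 0.685, 0.729, 0.0]
wrist_force: [2.6, -0.7, 2.6]
finger_gap: 0.0136
grip_force: 51.4
```

```bash
python3 -c "
from h import *
rep(None,.06);print(bot.read_state()['moment'])"
```

```text
t 15.05 pos [ 0.5918 -0.2783  0.1058] yawY 0.0619 z [ 0.001 -0.001 -1.   ] gap 0.0136 F [ 2.6 -0.7  2.6] g 51.44514620304108
rz share 0.0006
[-0.22019242 -0.34233787 -0.03749172]
```

Request:
drive_tool(targets=[[[0,0,0.02,0,0,0,-1],[0,0,0.02,0,0,0,-1],[0,0,0.01,0,0,0,-1],[0,0,0.01,0,0,0,-1],[0,0,0,0,0,0,-1],[0,0,0,0,0,0,-1]]])

```text
time: 15.65
ee_pos: [0.5919, -0.2784, 0.0985]
tcp_rot: [0.002, 0.685, 0.728, 0.0]
wrist_force: [-6.7, 3.4, 29.7]
finger_gap: 0.0134
grip_force: 54.8
```

Request:
drive_tool(targets=[[[0,0,0.01,0,0,0,-1],[0,0,0,0,0,0,-1],[0,0,0,0,0,0,-1]]])

```text
time: 15.95
ee_pos: [0.592, -0.2784, 0.0984]
tcp_rot: [0.003, 0.685, 0.728, 0.0]
wrist_force: [-10.2, 5.5, 38.9]
finger_gap: 0.0135
grip_force: 56.0
```

Run:
```python
from h import *
rep()
f=grab_frame("side");g=grab_frame("top");o=cv2.imread("pics/side0_raw.png")
z=lambda i:cv2.resize(i,(400,300),interpolation=cv2.INTER_CUBIC)
im=np.vstack([np.hstack([z(o[145:205,250:330]),z(f[145:205,250:330])]),np.hstack([z(g[135:235,255:388]),z(g[165:215,150:217])])])
cv2.imwrite("pics/h.png",im)
```

```text
t 15.95 pos [ 0.592  -0.2784  0.0984] yawY 0.0614 z [ 0.004 -0.004 -1.   ] gap 0.0135 F [-10.2   5.5  38.9] g 56.03583097457886
```

View pics/h.png

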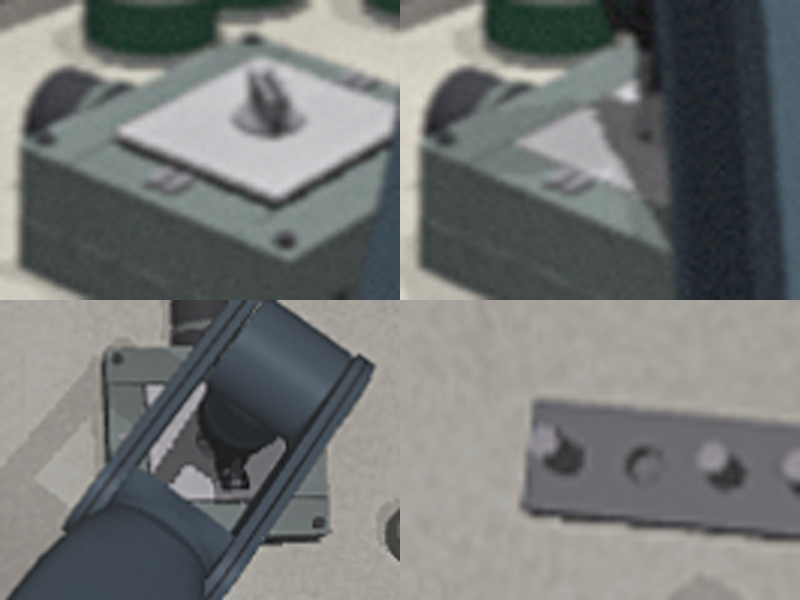

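The panel edge has gone from the side view. Its corner moved from (118,130) to (515-400,142), flush with the frame. The full pins still stand. I'll ease the push slightly and hand in.

Request:
drive_tool(targets=[[[0,0,-0.007,0,0,0,-1],[0,0,0,0,0,0,-1],[0,0,0,0,0,0,-1],[0,0,0,0,0,0,-1]]])

```text
time: 16.45
ee_pos: [0.5919, -0.2784, 0.0984]
tcp_rot: [0.002, 0.685, 0.728, 0.0]
wrist_force: [-7.7, 3.4, 32.5]
finger_gap: 0.0135
grip_force: 55.2
```

```bash
python3 -c "
from h import *
rep(); s=bot.read_state()
if s['wrist_force'][2]>20 and s['ee_pos'][2]<.0992: print(ticket.sign_off())"
```

```text
t 16.45 pos [ 0.5919 -0.2784  0.0984] yawY 0.0613 z [ 0.004 -0.003 -1.   ] gap 0.0135 F [-7.7  3.4 32.5] g 55.22360622882843
the job is handed in; nothing more can be done
None
```

I handed the job in at 16.45 s with no verdict shown: the short pin stands upright in the scrap tray, the full pins stayed in their holes, the fastener was turned to within my measured alignment, and the panel is held flush at about 32 N.

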